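# Brush the stones off the warming plate and move the drying pans one place along

### The job

With the brush, sweep the three stones off the free ring of the warming plate over its far edge into the long tray there (never with the fingers), before the pans are moved, and stand the brush back on the bench on its bristles. Then slide each pan by its handle to the next ring, one place along towards the swept end, without lifting or tipping it, so that both finish centred in their new rings. Leave the jar and the weight on the plate, and the small cup beside it, where they are.

Things in the scene. Friction and masses are not known exactly. Their poses are not given: they have to be found in the camera images.
- plate: fixed electric warming plate, aluminium with a flat black top 220 (x) by 480 (y) by 40 mm high, origin at the centre of its underside, on the bench; x points to its far edge, z up. Along the whole far edge (plate x = 110 to 214 mm) it carries an open steel tray, whose floor is 4 mm and whose rim is 34 mm above the bench. Three equal white rings are drawn on the black top in a row along y.
- tray (a point): centre of the tray's floor, axes as the plate's; inside, the tray spans 100 mm in x and 472 mm in y and begins directly at the plate's edge
- ring_free: drawn white ring, 132 mm in diameter, flat on the plate top (z = 40 mm), at one end of the row: the free one, on which the stones lie at the start. Origin at its centre
- ring_mid: equal ring in the middle of the row, about 160 mm from its neighbours; a pan stands on it at the start, which belongs on ring_free at the end. Origin at its centre
- ring_start: equal ring at the other end of the row; the other pan stands on it at the start, which belongs on ring_mid at the end. Origin at its centre
- saucepan: steel saucepan, outer diameter 100 mm, 66 mm high, about 0.4 kg, origin at the centre of its underside. A straight level black handle points along its own -x: 18 mm wide, 13 mm thick, from 65 to 160 mm from the pan's axis, its centre line 50 mm above the underside
- skillet: steel skillet, 104 mm in diameter at the bottom, 120 mm at the rim, 36 mm high, about 0.5 kg, origin at the centre of its underside. Black handle along its own -x: 18 mm wide, 13 mm thick, from 75 to 170 mm from the pan's axis, its centre line 32 mm above the underside
- brush: block brush standing on its bristles, 110 mm long (own x), 34 mm wide (y), 65 mm high, origin at the centre of its underside. Bristles (104 by 28 mm, stiff) from 0 to 26 mm, a wooden block from 26 to 40 mm, on it a wooden grip ridge 78 mm long (x) and 20 mm wide (y) from 39 to 65 mm. It starts on the bench to the left or right of the plate
- stone1: stone, about 24 by 22 mm and 18 mm high, origin at the centre of its underside at the start
- stone2: stone, about 24 by 24 mm and 16 mm high, origin as stone1
- stone3: stone, about 27 by 22 mm and 20 mm high, origin as stone1
- jar: small closed glass jar, 30 mm in diameter, 60 mm high, loose on the plate near its far edge, between the left (plate +y) and middle rings; stays there. Origin at the centre of its underside
- weight: low brass weight, 32 mm in diameter, 15 mm high, loose on the plate near its front edge, between the right (plate -y) and middle rings; stays there. Origin at the centre of its underside
- cup: empty white plastic cup, 72 mm in diameter, 50 mm high, on the bench on the other side of the plate from the brush; stays there. Origin at the centre of its underside

How it is judged:
By the outcome, as a careful person would: the job done as asked, in the order asked, and still so for the second after the job is handed in, with the robot touching nothing.
It also fails if it takes over 72 s, if anything falls off the work surface, if the arm or the gripper's body presses on something with over 40 N, if the wrist force passes 120 N, or if a joint passes its speed limit or range.

### The arm

A 7-joint arm with a two-finger parallel gripper is mounted at the origin on the work surface. World frame = base frame: x ahead of the robot, y to its left, z up, the work surface at z = 0. Lengths are in m, angles in rad, forces in N, time in s.
With the tool pointing down it reaches from about 0.4 to 0.9 m from the base axis. Payload 5.5 kg.
Tool frame: the origin (TCP) lies at the very end of the fingers, on their centre line; the grasp point (between the pads) lies bot.grip_point_offset behind it (bot.grip_point_offset is the distance from the TCP to the grasp point, in m); z points along the fingers, y is the line along which they close (so a half turn about z gives the same grasp; the last joint's range is limited). The gripper opens to 85 mm and grips with 20 to 120 N. Pads are 22 mm wide; open, the fingers measure 114 mm over their backs; the gripper's body (76 mm by 85 mm) begins 54 mm behind the grasp point. The pads swing forward as they close: fully open they stand 13 mm farther back than shut.
Start: joints at [1.467, 0.501, -0.427, 1.55, 0.221, 1.138, -0.21], TCP at [0.233, -0.607, 0.231] pointing down, gripper open.
Joint ranges: [-2.88, 2.88], [-0.31, 2.03], [-1.54, 1.56], [0.2, 2.42], [-1.41, 4.55], [0.19, 2.02], [-2.57, 2.57]. Speed limits (rad/s): [2.57, 2.57, 3.14, 3.14, 3.14, 3.14, 3.14].

### API

Orientations are given as a unit quaternion [x, y, z, w].
In Python, from workcell import monitor, eyes, bot, finder gives the robot as it stands. The module is installed in compiled form; this text tells all that it offers.
- The arm moves only by the shell command python3 -m creep 'ROWS' [FORCE]. ROWS is a JSON object of lists of equal length, an entry for each row: "fingers": the opening, from 0 (shut) to 1 (fully open); "xyz": the shift along the tool's x, y, z in cm, a list of three; "turn": the turn about the tool's z in degrees. A call has 1 to 8 rows; each row is the pose to reach, as a shift and turn from the pose commanded when the call began, along the tool's axes at that moment; what a row does not reach only later rows make up. A row lasts 1/8 s, in which the tool goes at most 62.5 mm and 10.7 degrees, less where a joint would pass 70% of its speed; a pose out of reach is approached as far as the arm can. A call with a gripper value outside its range is refused whole. The fingers move at their own pace and stop on an object; FORCE is the grip in N (left out, the last holds). Time passes only in rows, so rows that repeat a pose let the fingers close. It gives the time, the measured TCP pose, the force, the opening and the grip force at its end, in the units of the state.
- monitor.state(): the state, without advancing time (a new reading comes with each control period).
- eyes.read_camera(name): name is "scene" or "top" or "wrist"; returns the picture (384x512x3 uint8, red, green, blue); there is no depth.
- eyes.calibration(name): a dict with "camera_matrix" (3x3 intrinsics, pixels), "T" (4x4, takes a point from camera to world coordinates); the wrist camera has in their place "mount" (4x4, takes a point from camera to tool coordinates, whose origin is the TCP and whose axes are the flange's). Camera axes: x right, y up, looking along -z (the intrinsics and any distortion apply to the point x, -y, -z); pixel columns grow to the right and rows downward; lengths in m; the calibration is good to about 2 mm. A picture is of the moment at which its call begins: read the wrist's pose just before it. calibration takes no time and is no camera call.
- bot.sign_off(): hands the job in; it is judged then, once.
Trained networks look in the newest picture that a camera, given by its name, has taken for a name from the list of things; names that differ only in an ending like _2 or _b are one class to them, and where a whole thing is asked for, a point or a joint stands for the part that bears it (a point fixed in the world has none). Each returns a list of dicts, best first, with "p" (0 to 1); they miss things now and then, are a little off and sometimes report something else, mostly with a low value. They report only what shows in the picture. A call takes as long as a camera call.
- finder.silhouettes(camera, name): "pixels" (384x512 bool, what is visible of it).
- finder.place_of(camera, name): "xyz" ([x, y, z] in m, in world coordinates, good to about 4 mm: a listed point, or the origin of a listed thing).
The state is a dict: "time": time; "qpos": joint angles; "joint_velocities": joint speeds; "joint_efforts": joint torques, N m; "tool_pos": TCP position; "tool_rot": TCP orientation; "ft_force": force on the tool from outside, world axes, zero at the start; "torque": the same for the moment, N m; "opening": opening from 0.0 (shut) to 1.0 (fully open); "grip_force": force on a finger pad.
Only numpy, scipy, OpenCV 4.12 (cv2) and the standard library are available. Lean on these libraries where they do the work, as an engineer would, in place of code of your own. Each camera call takes 0.05 s, during which the arm holds its last target. There are 200 camera calls.

## Working session

There is one attempt and no reset: what is moved stays moved. The work goes in short steps, Python scripts to look and compute and a shell command to move; the robot and the scene stay as the last step left them, time stands still between calls to the robot, and variables do not carry over. Pictures are saved under pics/ and viewed, at most 12 in all, crops included, and the job is handed in when it is done.

```bash
mkdir -p pics; cat > h.py <<'E'
import numpy as np, cv2
from workcell import monitor, eyes, bot, finder
from scipy.spatial.transform import Rotation as R
def snap(cam,fn):
    im=eyes.read_camera(cam); cv2.imwrite('pics/'+fn,im[:,:,::-1]); return im
def find(cam,names,k=1):
    for n in names:
        try:
            for r in finder.place_of(cam,n)[:k]: print(cam,n,round(r['p'],2),np.round(r['xyz'],4))
        except Exception as e: print(n,e)
def pix(cam,P):
    c=eyes.calibration(cam);T=np.linalg.inv(c['T']);q=T[:3,:3]@np.array(P)+T[:3,3]
    K=c['camera_matrix'];v=K@np.array([q[0],-q[1],-q[2]]);return v[:2]/v[2]
def ray(cam,u,v,z):
    c=eyes.calibration(cam);K=np.array(c['camera_matrix']);d=np.linalg.inv(K)@[u,v,1];d=np.array([d[0],-d[1],-d[2]])
    T=np.array(c['T']);d=T[:3,:3]@d;o=T[:3,3];return o+d*(z-o[2])/d[2]
def st():
    s=monitor.state();print('t',s['time'],'pos',np.round(s['tool_pos'],4),'F',np.round(s['ft_force'],1),'op',s['opening'],s['grip_force']);r=R.from_quat(s['tool_rot']);print(np.round(r.as_matrix(),3));return s
def go(P,yaw=None):
    """shift in tool cm to world TCP P; yaw=world angle of tool y axis (deg)"""
    s=monitor.state();M=R.from_quat(s['tool_rot']).as_matrix()
    print('shift cm',np.round(M.T@(np.array(P)-s['tool_pos'])*100,2))
    if yaw is not None:
        a=np.degrees(np.arctan2(M[1,1],M[0,1]));d=(yaw-a+90)%180-90;print('turn (tool z, down) ',round(-d,1),'cur yaw',round(a,1))
E
cat > a.py <<'E'
from h import *
s=st();print(s['qpos'],bot.grip_point_offset)
N=['plate','tray','ring_free','ring_mid','ring_start','saucepan','skillet','brush','stone1','stone2','stone3','jar','weight','cup']
for c in ['top','scene']:
    snap(c,c+'0.png');find(c,N)
print(eyes.calibration('top'))
E
python3 a.py
```

```text
t 0.0 pos [ 0.2328 -0.6062  0.2303] F [-0.1 -1.  -0.1] op 0.9999097159413245 0.0
[[ 0.933  0.359 -0.001]
 [ 0.359 -0.933  0.002]
 [ 0.    -0.002 -1.   ]]
[ 1.46719959  0.50184347 -0.42679578  1.55143033  0.22083953  1.13827934
 -0.21024941] 0.0187
top plate 0.6 [ 0.6932 -0.0271  0.0012]
top tray 0.67 [ 0.6959 -0.0264  0.0022]
top saucepan 0.62 [ 0.5197 -0.1799  0.0401]
top skillet 0.97 [ 0.5429 -0.0224  0.0373]
top brush 0.95 [ 0.4625 -0.3811  0.0016]
top stone1 0.64 [0.5171 0.1071 0.0418]
top stone2 0.64 [0.5171 0.1071 0.0418]
top stone3 0.64 [0.5171 0.1071 0.0418]
top jar 0.71 [0.6094 0.0584 0.0436]
top weight 0.47 [ 0.451  -0.1006  0.0426]
top cup 0.64 [5.132e-01 3.822e-01 3.000e-04]
scene plate 0.58 [ 5.328e-01 -2.810e-02  5.000e-04]
scene tray 0.34 [0.5285 0.139  0.0336]
scene ring_free 0.73 [5.099e-01 3.820e-01 2.000e-04]
scene ring_start 0.65 [ 0.5288 -0.0241 -0.0011]
scene saucepan 0.61 [ 0.5201 -0.1798  0.0378]
scene skillet 0.97 [ 0.5393 -0.0181  0.0407]
scene brush 0.95 [ 0.4623 -0.3826  0.001 ]
scene stone1 0.51 [0.511  0.1088 0.0389]
scene stone2 0.51 [0.511  0.1088 0.0389]
scene stone3 0.51 [0.511  0.1088 0.0389]
scene jar 0.43 [0.6147 0.057  0.0413]
scene weight 0.51 [ 0.445  -0.097   0.0432]
scene cup 0.83 [0.5109 0.3798 0.0033]
{'camera_matrix': array([[401.96477151,   0.        , 255.75400829],
       [  0.        , 401.96477151, 198.41080573],
       [  0.        ,   0.        ,   1.        ]]), 'T': array([[-2.84395245e-02,  9.91939206e-01, -1.23482006e-01,
         4.91056813e-01],
       [-9.99585573e-01, -2.87723583e-02, -9.12617688e-04,
         7.36475014e-03],
       [-4.45812978e-03,  1.23404877e-01,  9.92346392e-01,
         1.02789646e+00],
       [ 0.00000000e+00,  0.00000000e+00,  0.00000000e+00,
         1.00000000e+00]])}
```

```bash
python3 -c "
import cv2;i=cv2.imread('pics/top0.png');cv2.imwrite('pics/top0b.png',cv2.resize(i[40:360,40:480],(800,582),interpolation=cv2.INTER_CUBIC))"
```

```text
(no output)
```

View pics/top0b.png

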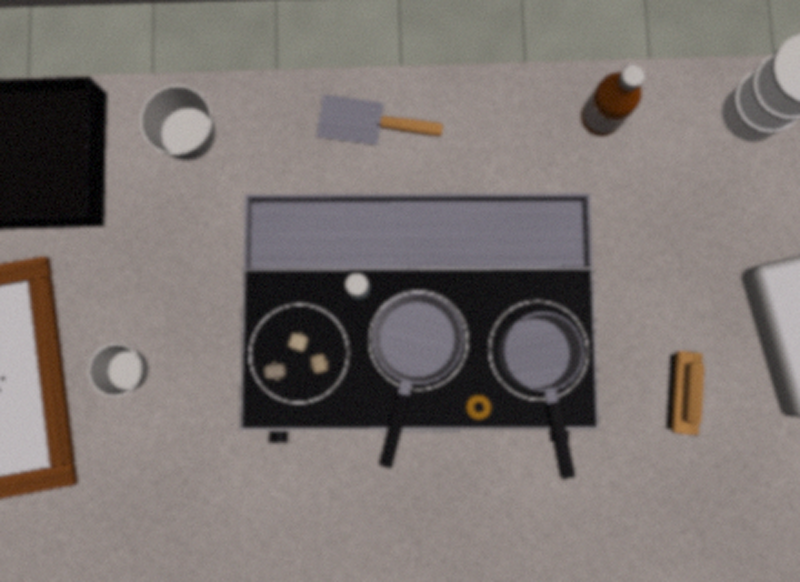

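View pics/scene0.png

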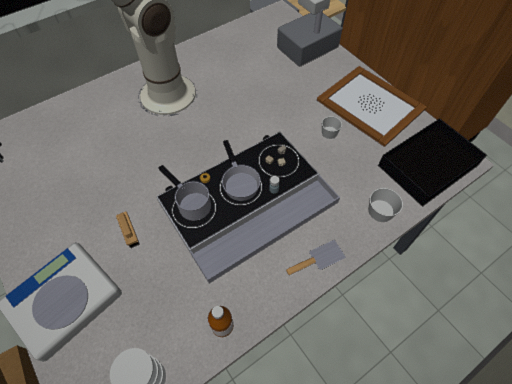

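The top view, at 1.82× scale, shows the free ring at crop (299,353) with stones at (298,342), (319,363) and (274,371). The skillet is on the middle ring (418,340) and the saucepan on the right ring (538,350). The jar is at (357,285), the weight at (478,407), the brush on the right at (688,392) and the cup on the left. Next I'll rectify this onto the plate plane to measure it.

```bash
cat > rect.py <<'E'
from h import *
def rect(im,z,cam='top',x0=.36,x1=.76,y0=-.46,y1=.26,s=1000):
    # out: col = (y1-y)*s , row=(x1-x)*s
    w=np.array([[x0,y0],[x0,y1],[x1,y0],[x1,y1]],float)
    src=np.array([pix(cam,[a,b,z]) for a,b in w],np.float32)
    dst=np.array([[(y1-b)*s,(x1-a)*s] for a,b in w],np.float32)
    return cv2.warpPerspective(im,cv2.getPerspectiveTransform(src,dst),(int((y1-y0)*s),int((x1-x0)*s)),flags=cv2.INTER_CUBIC)
def ringfit(g,x,y,r=66,s=1000,x1=.76,y1=.26,rng=15):
    best=(-1,)
    a=np.linspace(0,2*np.pi,240)
    g=cv2.GaussianBlur(g,(0,0),1).astype(np.float32)
    for dx in range(-rng,rng+1):
        for dy in range(-rng,rng+1):
            for rr in (64,65,66):
                c=(y1-y)*s+dy+rr*np.cos(a);q=(x1-x)*s+dx+rr*np.sin(a)
                # ring contrast vs outside 5 mm
                v=lambda k:g[np.clip(((x1-x)*s+dx+(rr+k)*np.sin(a)).astype(int),0,g.shape[0]-1),np.clip(((y1-y)*s+dy+(rr+k)*np.cos(a)).astype(int),0,g.shape[1]-1)]
                m=np.median(np.clip(v(0)-v(6),0,60))
                m=np.mean(np.clip(v(0)-v(6),0,50))
                if m>best[0]: best=(m,x-dx/s,y-dy/s,rr)
    return best
E
cat > b.py <<'E'
from rect import *
im=cv2.imread('pics/top0.png');r=rect(im,.04);g=cv2.cvtColor(r,cv2.COLOR_BGR2GRAY)
for n,u,v in [('free',299,353),('mid',418,340),('start',538,350)]:
    p=ray('top',u/1.818+40,v/1.818+40,.04);print(n,np.round(p,4),ringfit(g,p[0],p[1]))
for n,u,v,z in [('s',298,342,.049),('s',319,363,.049),('s',274,371,.049),('pl',246,270,.04),('pl',590,270,.04),('pl',596,426,.04),('pl',243,426,.04),('brush ridge',694,392,.065),('ridgetop',694,364,.065),('ridgebot',692,420,.065),('weight',478,407,.055),('jar',357,285,.1),('panhandle sk end',386,465,.072),('sk handle start',404,388,.072),('sp handle end',568,476,.09),('sp h start',551,395,.09)]:
    print(n,np.round(ray('top',u/1.818+40,v/1.818+40,z),4))
for n in ['saucepan','skillet','brush','stone1']:
  for q in finder.silhouettes('top',n)[:3]:
    ys,xs=np.nonzero(q['pixels']);print(n,round(q['p'],2),len(xs),xs.mean(),ys.mean())
cv2.imwrite('pics/rect0.png',r)
E
python3 - <<'E'
from h import *
eyes.read_camera('top')
exec(open('b.py').read())
E
```

```text
free [0.5293 0.1364 0.04  ] (np.float32(49.058334), np.float64(0.5303490381722977), np.float64(0.136434876479824), 66)
mid [ 0.5422 -0.0245  0.04  ] (np.float32(48.333332), np.float64(0.5422460626496066), np.float64(-0.02447801564752619), 66)
start [ 0.5242 -0.1856  0.04  ] (np.float32(46.966667), np.float64(0.525166078688409), np.float64(-0.18556996023754324), 66)
s [0.5437 0.1364 0.049 ]
s [0.5149 0.1088 0.049 ]
s [0.5061 0.1689 0.049 ]
pl [0.6446 0.2075 0.04  ]
pl [ 0.6309 -0.2622  0.04  ]
pl [ 0.4213 -0.2572  0.04  ]
pl [0.4346 0.2123 0.04  ]
brush ridge [ 0.463  -0.3807  0.065 ]
ridgetop [ 0.4992 -0.3836  0.065 ]
ridgebot [ 0.4272 -0.3753  0.065 ]
weight [ 0.4513 -0.0999  0.055 ]
jar [0.6117 0.0532 0.1   ]
panhandle sk end [0.3821 0.0227 0.072 ]
sk handle start [ 0.479  -0.0033  0.072 ]
sp handle end [ 0.3643 -0.205   0.09  ]
sp h start [ 0.4651 -0.1893  0.09  ]
saucepan 0.84 1975 339.1027848101266 242.39696202531647
saucepan 0.73 76 214.77631578947367 239.68421052631578
skillet 0.59 2334 267.2433590402742 233.13067694944303
skillet 0.46 734 103.92506811989101 243.24386920980928
brush 0.63 816 416.2401960784314 255.67892156862746
stone1 0.64 108 190.37962962962962 243.58333333333334
stone1 0.62 76 214.69736842105263 239.93421052631578
```

View pics/rect0.png

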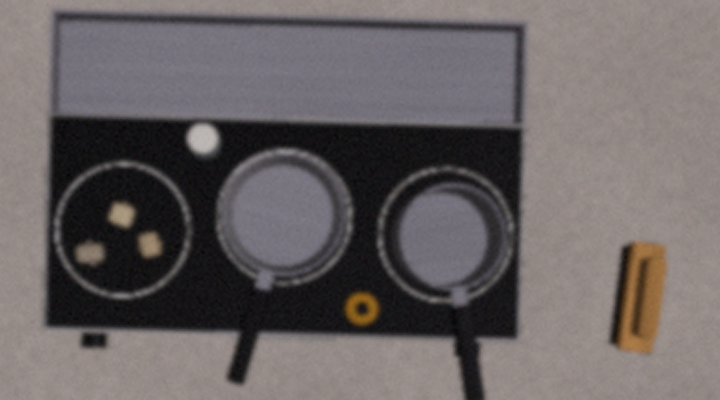

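The rectified plate view agrees with the finder. Ring centres are free (.530,.136), mid (.542,-.024) and start (.525,-.186), with plate yaw about -1.6°. The brush ridge is at (.463,-.381), yaw about -6.5°. I'll go to the brush now.

```bash
python3 -c "
from h import *
go([.463,-.381,.15],83.5)"
```

```text
shift cm [ 29.55 -12.83   8.13]
turn (tool z, down)  27.5 cur yaw -69.0
```

```bash
python3 -m creep '{"fingers":[1,1,1,1,1,1,1,1],"xyz":[[5,-2.2,0],[10,-4.4,0],[15,-6.6,1],[20,-8.8,3],[25,-11,5],[29.5,-12.8,8],[29.5,-12.8,8.1],[29.5,-12.8,8.1]],"turn":[5,12,20,27.5,27.5,27.5,27.5,27.5]}' 60; python3 - <<'E'
from h import *
st()
find('top',[])
eyes.read_camera('wrist');find('wrist',['brush'])
s=finder.silhouettes('wrist','brush')[0]['pixels'];S=monitor.state()
# min-area rect axis, ray to z=.052
c=eyes.calibration('wrist');T=np.eye(4);T[:3,:3]=R.from_quat(S['tool_rot']).as_matrix();T[:3,3]=S['tool_pos'];T=T@np.array(c['mount'])
K=np.array(c['camera_matrix'])
(b)=cv2.boxPoints(cv2.minAreaRect(np.argwhere(s)[:,::-1].astype(np.float32)))
for u,v in b:
    d=np.linalg.inv(K)@[u,v,1];d=T[:3,:3]@[d[0],-d[1],-d[2]];print((u,v),np.round(T[:3,3]+d*(.05-T[2,3])/d[2],4))
snap('wrist','w1.png')
go([.463,-.381,.043],83.5);print(S['qpos'])
E
```

```text
time: 2.75
tool_pos: [0.4624, -0.3817, 0.1502]
tool_rot: [0.998, -0.056, -0.0, 0.0]
ft_force: [-0.6, -0.3, 1.1]
opening: 0.999
grip_force: 0.0
t 2.75 pos [ 0.4624 -0.3817  0.1502] F [-0.6 -0.3  1.1] op 0.9993385551933198 0.0
[[ 0.994 -0.112 -0.001]
 [-0.112 -0.994 -0.   ]
 [-0.001  0.    -1.   ]]
wrist brush 0.96 [ 4.602e-01 -3.803e-01 -2.000e-04]
(np.float32(239.0), np.float32(129.0)) [ 0.5173 -0.3747  0.05  ]
(np.float32(279.0), np.float32(129.0)) [ 0.5137 -0.4055  0.05  ]
(np.float32(279.0), np.float32(250.0)) [ 0.409  -0.3957  0.05  ]
(np.float32(239.0), np.float32(250.0)) [ 0.4131 -0.3605  0.05  ]
shift cm [ 0.09 -0.26 10.8 ]
turn (tool z, down)  -0.1 cur yaw -96.6
[ 0.95639709  0.49842757 -0.40482153  1.75292838  0.23708178  0.93716839
 -1.2321976 ]
```

View pics/w1.png

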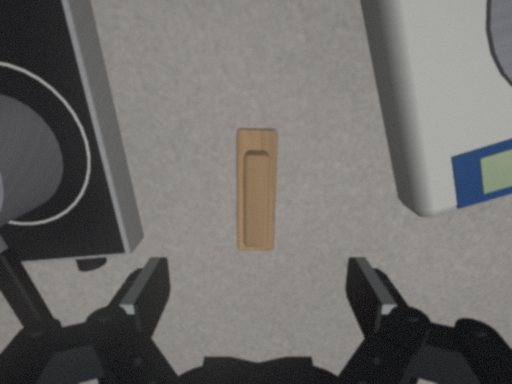

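The brush is centred under the gripper and aligned with it, at pixel (256,190). I'll descend and grasp.

```bash
python3 -m creep '{"fingers":[0.6,0.5,0.5,0.3,0,0,0,0],"xyz":[[-0.1,0,5],[-0.1,0,9],[-0.1,0,10.7],[-0.1,0,10.7],[-0.1,0,10.7],[-0.1,0,10.7],[-0.1,0,10.7],[-0.1,0,10.7]],"turn":[0,0,0,0,0,0,0,0]}' 70; python3 -m creep '{"fingers":[0,0,0,0],"xyz":[[0,0,0],[0,0,-6],[0,0,-12],[0,0,-12]],"turn":[0,0,0,0]}'; python3 -c "
from h import *
go([.45,.139,.17],-1.6)"
```

```text
time: 3.95
tool_pos: [0.4621, -0.3818, 0.0442]
tool_rot: [0.998, -0.057, 0.001, 0.0]
ft_force: [-0.0, 0.5, 4.2]
opening: 0.216
grip_force: 72.2
time: 4.45
tool_pos: [0.465, -0.3835, 0.1687]
tool_rot: [0.998, -0.056, 0.004, 0.003]
ft_force: [-0.1, 0.3, -1.4]
opening: 0.216
grip_force: 71.6
shift cm [ -7.39 -51.74  -0.48]
turn (tool z, down)  85.1 cur yaw -96.5
```

```bash
python3 -m creep '{"fingers":[0,0,0,0,0,0,0,0],"xyz":[[-0.5,-5,-1],[-2,-10,-1],[-3,-15,-1],[-4,-20,-1],[-5,-26,-1],[-6,-32,-1],[-7,-38,-1],[-7.4,-44,-1]],"turn":[-10,-20,-30,-40,-50,-60,-70,-80]}'; python3 - <<'E'
from h import *
go([.45,.139,.13],-1.6)
E
```

```text
time: 5.45
tool_pos: [0.4363, 0.0655, 0.1725]
tool_rot: [0.8, 0.601, -0.001, -0.0]
ft_force: [1.3, 0.2, -1.1]
opening: 0.216
grip_force: 71.7
shift cm [ 7.45 -0.73  4.24]
turn (tool z, down)  -14.6 cur yaw -16.2
```

```bash
python3 -m creep '{"fingers":[0,0,0,0,0],"xyz":[[3,0,0],[6.5,-0.5,0],[7.4,-0.7,2.5],[7.4,-0.7,4.2],[7.4,-0.7,4.2]],"turn":[-8,-14.6,-14.6,-14.6,-14.6]}'; python3 - <<'E'
from h import *
st();im=snap('scene','s1.png');find('scene',['brush'])
im2=snap('top','t1.png');cv2.imwrite('pics/s1b.png',np.vstack([cv2.resize(im[90:240,130:350,::-1],(640,400)),]))
go([.45,.139,.085],-1.6)
E
```

```text
time: 6.08
tool_pos: [0.4502, 0.1359, 0.1294]
tool_rot: [0.719, 0.695, -0.002, -0.001]
ft_force: [0.8, 0.1, -0.6]
opening: 0.22
grip_force: 71.6
t 6.075 pos [0.4502 0.1359 0.1294] F [ 0.8  0.1 -0.6] op 0.22026815412073789 71.55420541763306
[[ 0.033  0.999 -0.004]
 [ 0.999 -0.033 -0.001]
 [-0.001 -0.004 -1.   ]]
scene brush 0.98 [0.4491 0.133  0.0855]
shift cm [ 0.24 -0.24  4.66]
turn (tool z, down)  -0.3 cur yaw -1.9
```

View pics/s1b.png

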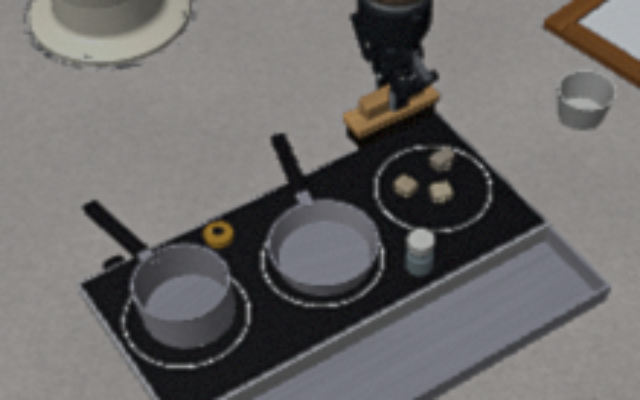

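The brush hangs level over the front edge, behind all three stones. I'll lower it and sweep.

```bash
python3 -m creep '{"fingers":[0,0,0,0],"xyz":[[0.3,0.1,2.5],[0.3,0.1,4],[0.3,0.1,4.4],[0.3,0.1,4.4]],"turn":[-0.3,-0.3,-0.3,-0.3]}'; python3 - <<'E'
from h import *
st();find('scene',[]);eyes.read_camera('scene');find('scene',['brush'])
E
```

```text
time: 6.72
tool_pos: [0.4532, 0.1401, 0.0875]
tool_rot: [0.717, 0.697, 0.0, 0.0]
ft_force: [0.5, 0.9, -1.5]
opening: 0.221
grip_force: 71.6
t 6.725 pos [0.4532 0.1401 0.0875] F [ 0.5  0.9 -1.5] op 0.2211653232850651 71.59222841262817
[[ 0.028  1.     0.   ]
 [ 1.    -0.028  0.   ]
 [ 0.     0.    -1.   ]]
scene brush 0.7 [0.4555 0.137  0.0459]
```

```bash
python3 -m creep '{"fingers":[0,0,0,0,0,0,0,0],"xyz":[[0,1,0.15],[0,2.5,0.2],[0,4,0.2],[0,5.5,0.2],[0,7,0.2],[0,8.5,0.2],[0,10,0.2],[0,11.5,0.2]],"turn":[0,0,0,0,0,0,0,0]}'; python3 - <<'E'
from h import *
im=snap('scene','s2.png');im2=snap('top','t2.png')
cv2.imwrite('pics/s2b.png',cv2.resize(im[90:240,130:350,::-1],(640,400)))
go([.645,.137,.0865],-1.6)
E
```

```text
time: 7.82
tool_pos: [0.5691, 0.1369, 0.0852]
tool_rot: [0.717, 0.697, -0.0, -0.0]
ft_force: [-0.7, -0.2, -2.9]
opening: 0.218
grip_force: 71.5
shift cm [ 0.24  7.46 -0.09]
turn (tool z, down)  -0.1 cur yaw -1.7
```

View pics/s2b.png

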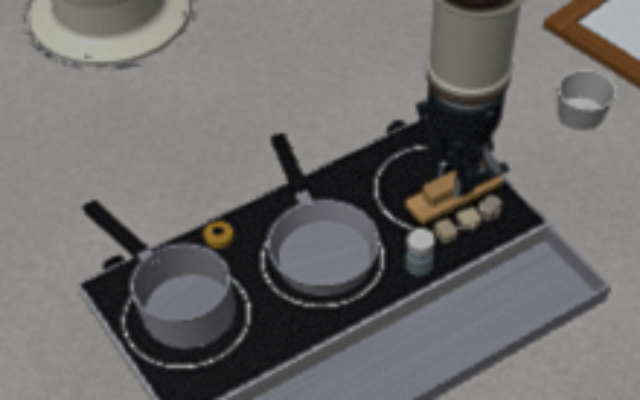

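All three stones are lined up ahead of the bristles and clear of the jar. Continuing over the edge.

```bash
python3 -m creep '{"fingers":[0,0,0,0,0,0,0,0],"xyz":[[0.1,1.5,0],[0.2,3,0],[0.3,4.5,0],[0.3,5.8,0],[0.3,6.9,0],[0.3,7.8,0],[0.3,8,0],[0.3,8,0]],"turn":[0,0,0,0,0,0,0,0]}'; python3 - <<'E'
from h import *
im=snap('scene','s3.png');im2=snap('top','t3.png')
cv2.imwrite('pics/s3b.png',cv2.resize(im[90:280,130:350,::-1],(660,570)))
E
```

```text
time: 8.93
tool_pos: [0.6479, 0.1378, 0.0852]
tool_rot: [0.717, 0.697, -0.0, -0.0]
ft_force: [-0.9, -0.7, -1.5]
opening: 0.216
grip_force: 71.4
```

View pics/s3b.png

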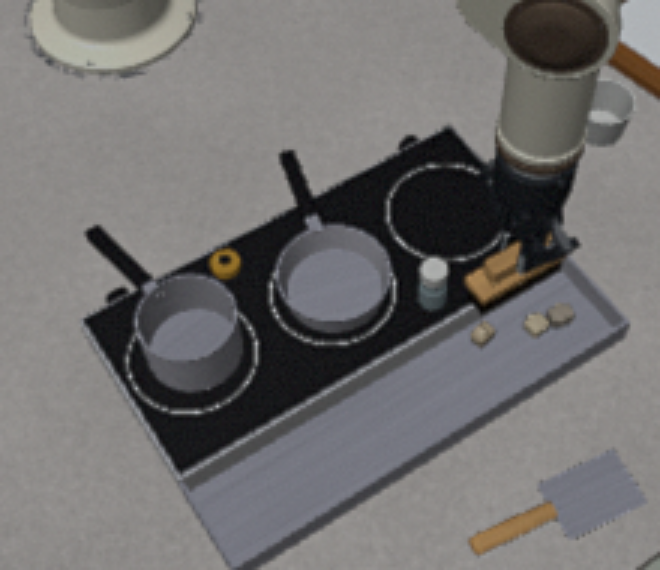

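All three stones are in the tray, at (483,333), (536,323) and (561,314) in the crop. I'll lift the brush and take it back.

```bash
python3 -m creep '{"fingers":[0,0,0,0,0,0,0,0],"xyz":[[0,0,-4],[0,-0.5,-8.5],[-2,-4,-9],[-6,-8,-9],[-12,-12,-9],[-18,-16,-9],[-24,-20,-9],[-30,-20,-9]],"turn":[0,0,10,20,30,40,50,60]}'; python3 - <<'E'
from h import *
st();go([.463,-.381,.16],-96.5)
E
```

```text
time: 10.02
tool_pos: [0.4423, -0.1348, 0.1756]
tool_rot: [0.97, 0.244, -0.001, 0.0]
ft_force: [1.9, 0.3, -1.7]
opening: 0.219
grip_force: 71.5
t 10.025 pos [ 0.4423 -0.1348  0.1756] F [ 1.9  0.3 -1.7] op 0.2191166405310005 71.47037744522095
[[ 0.881  0.472 -0.001]
 [ 0.472 -0.881 -0.001]
 [-0.001  0.001 -1.   ]]
shift cm [-9.8  22.67  1.58]
turn (tool z, down)  34.7 cur yaw -61.8
```

```bash
python3 -m creep '{"fingers":[0,0,0,0,0,0,0,0],"xyz":[[-2,5,0],[-4.5,10,0],[-7,15.5,0],[-9,20.5,0],[-9.8,22.6,1],[-9.8,22.6,4],[-9.8,22.6,8],[-9.8,22.6,9.6]],"turn":[10,20,30,34.7,34.7,34.7,34.7,34.7]}'; python3 - <<'E'
from h import *
st();go([.463,-.381,.044],-96.5)
eyes.read_camera('scene');find('scene',['brush'])
E
```

```text
time: 11.02
tool_pos: [0.4646, -0.3781, 0.0771]
tool_rot: [0.999, -0.055, -0.002, -0.001]
ft_force: [0.3, -0.1, -1.4]
opening: 0.218
grip_force: 71.6
t 11.025 pos [ 0.4646 -0.3781  0.0771] F [ 0.3 -0.1 -1.4] op 0.21780064595131876 71.55295014381409
[[ 0.994 -0.109 -0.003]
 [-0.109 -0.994  0.003]
 [-0.003 -0.002 -1.   ]]
shift cm [-0.12  0.31  3.31]
turn (tool z, down)  0.2 cur yaw -96.3
scene brush 0.75 [ 0.4644 -0.3806  0.035 ]
```

```bash
python3 -m creep '{"fingers":[0,0,0,0],"xyz":[[0,0,2],[0,0,3],[0,0,3.3],[0,0,3.3]],"turn":[0,0,0,0]}'; python3 -c "
from h import *
st()"
```

```text
time: 11.62
tool_pos: [0.4663, -0.3796, 0.0464]
tool_rot: [0.998, -0.055, 0.0, 0.0]
ft_force: [0.4, -0.3, -0.5]
opening: 0.216
grip_force: 71.6
t 11.625 pos [ 0.4663 -0.3796  0.0464] F [ 0.4 -0.3 -0.5] op 0.2157896736117639 71.55060768127441
[[ 0.994 -0.109  0.   ]
 [-0.109 -0.994 -0.   ]
 [ 0.     0.    -1.   ]]
```

```bash
python3 -m creep '{"fingers":[0.2,0.25,0.3,0.6,0.7,0.7,0.7,0.7],"xyz":[[0,0,0.2],[0,0,0.25],[0,0,0.25],[0,0,0.25],[0,0,0.25],[0,0,0],[0,0,-5],[0,0,-11]],"turn":[0,0,0,0,0,0,0,0]}'; python3 - <<'E'
from h import *
for c in ['scene','top']:
    snap(c,c+'4.png');find(c,['brush','skillet','saucepan','jar','weight'])
for n in ['skillet','saucepan']:
    q=finder.silhouettes('top',n)[0];np.save(n+'.npy',q['pixels'])
st();go([.42,.0114,.15],73.6)
E
```

```text
time: 12.62
tool_pos: [0.4653, -0.3788, 0.1563]
tool_rot: [0.999, -0.055, -0.001, -0.001]
ft_force: [-0.7, -1.3, 0.6]
opening: 0.7
grip_force: 0.0
scene brush 0.6 [ 0.4677 -0.3799  0.0041]
scene skillet 0.57 [ 0.5397 -0.0202  0.0435]
scene saucepan 0.62 [ 0.5219 -0.1801  0.0407]
scene jar 0.61 [0.5281 0.1389 0.0353]
scene weight 0.62 [ 0.4493 -0.0984  0.044 ]
top brush 0.93 [ 0.4646 -0.3809  0.0014]
top skillet 0.66 [ 0.5427 -0.0204  0.0394]
top saucepan 0.82 [ 0.5202 -0.1773  0.04  ]
top jar 0.72 [0.6105 0.0527 0.0406]
t 13.325 pos [ 0.4661 -0.3793  0.1557] F [-0.9  0.2 -0.5] op 0.7004229119406101 0.0
[[ 0.994 -0.109 -0.001]
 [-0.109 -0.994  0.001]
 [-0.001 -0.001 -1.   ]]
shift cm [ -8.85 -38.34   0.6 ]
turn (tool z, down)  10.1 cur yaw -96.3
```

The brush is standing on the bench. Next is the skillet handle. I'll turn to the other wrist side so the last joint stays away from its limit.

```bash
python3 -m creep '{"fingers":[0.7,0.7,0.7,0.7,0.7,0.7,0.7,0.7],"xyz":[[-1,-5,0],[-2,-10,0],[-3,-15,0],[-4,-20,0],[-5,-25,0],[-6,-30,0],[-8,-35,0],[-9,-38,0]],"turn":[-10.5,-21,-31.5,-42,-52.5,-63,-73.5,-84]}'; python3 -m creep '{"fingers":[0.7,0.7,0.7,0.7,0.7,0.7,0.7,0.7],"xyz":[[0,0,0],[0,0,0],[0,0,0],[0,0,0],[0,0,0],[0,0,0],[0,0,0],[0,0,0]],"turn":[-10.5,-21,-31.5,-42,-52.5,-63,-73.5,-84]}'; python3 - <<'E'
from h import *
st();go([.416,.0131,.15],75)
E
```

```text
time: 14.32
tool_pos: [0.4174, 0.0104, 0.1565]
tool_rot: [0.776, 0.631, -0.0, 0.0]
ft_force: [0.1, 0.2, 0.4]
opening: 0.701
grip_force: 0.0
time: 15.32
tool_pos: [0.4185, 0.0078, 0.1564]
tool_rot: [0.156, 0.988, -0.0, 0.0]
ft_force: [-0.2, -0.7, -0.7]
opening: 0.706
grip_force: 0.0
t 15.325 pos [0.4185 0.0078 0.1564] F [-0.2 -0.7 -0.7] op 0.7062062825535999 0.0
[[-0.951  0.308  0.   ]
 [ 0.308  0.951 -0.   ]
 [-0.    -0.    -1.   ]]
shift cm [0.4  0.43 0.64]
turn (tool z, down)  -3.0 cur yaw 72.0
```

```bash
cat >> h.py <<'E'
def wT():
    S=monitor.state();T=np.eye(4);T[:3,:3]=R.from_quat(S['tool_rot']).as_matrix();T[:3,3]=S['tool_pos'];return T@np.array(eyes.calibration('wrist')['mount'])
def wray(T,u,v,z):
    d=np.linalg.inv(np.array(eyes.calibration('wrist')['camera_matrix']))@[u,v,1];d=T[:3,:3]@[d[0],-d[1],-d[2]];return T[:3,3]+d*(z-T[2,3])/d[2]
E
python3 - <<'E'
from h import *
T=wT();snap('wrist','w5.png');find('wrist',['skillet','jar','weight','ring_free'])
print(T.tolist())
E
```

```text
wrist skillet 0.7 [ 0.5446 -0.0191  0.0395]
wrist weight 0.82 [ 0.4505 -0.0994  0.0431]
[[0.3081518610196993, -0.9021353329006288, -0.30198389308432616, 0.33899852307722256], [0.9513371744423856, 0.2922497828734209, 0.09771205112172518, 0.03408860335669814], [0.00010523341806387903, -0.3173986539711662, 0.9482921930413737, 0.299675719579852], [0.0, 0.0, 0.0, 1.0]]
```

View pics/w5.png

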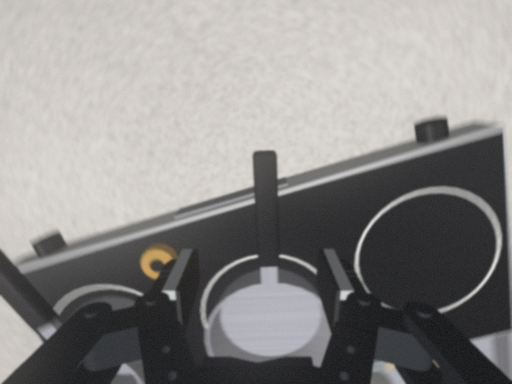

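The skillet handle shows clearly, with its tip at (265,152) and root at (269,266). The fingers straddle it and the weight sits clear at (157,262). I'll work out the handle line from these pixels.

```bash
python3 - <<'E'
from h import *
T=wT()
e=wray(T,265,153,.0785);b=wray(T,269,266,.0785);print(e,b)
d=(b-e)[:2];d/=np.linalg.norm(d);yaw=np.degrees(np.arctan2(d[1],d[0]));c=e[:2]+.170*d;g=e[:2]+.040*d
print('yaw',yaw,'centre',c,'grip',g);go([*g,.054],90+yaw)
E
```

```text
[0.37895085 0.02738601 0.0785    ] [0.46806375 0.0017811  0.0785    ]
yaw -16.031001408567054 centre [ 0.54233996 -0.01956076] grip [0.41739534 0.01633971]
shift cm [ 0.36  0.76 10.23]
turn (tool z, down)  -2.5 cur yaw 71.5
```

```bash
python3 -m creep '{"fingers":[0.7,0.7,0.7,0.7,0.7,0.4,0.1,0],"xyz":[[0.3,0.7,0],[0.3,0.7,5],[0.3,0.7,8.5],[0.3,0.7,10.1],[0.3,0.7,10.2],[0.3,0.7,10.2],[0.3,0.7,10.2],[0.3,0.7,10.2]],"turn":[-2.3,-2.3,-2.3,-2.3,-2.3,-2.3,-2.3,-2.3]}' 40;  python3 -m creep '{"fingers":[0,0,0],"xyz":[[0,0,0],[0,0,0],[0,0,0]],"turn":[0,0,0]}'; python3 - <<'E'
from h import *
s=st()
for c in ['top','scene']:
    snap(c,c+'6.png');find(c,['skillet'])
print(s['torque'],s['qpos'])
E
```

```text
time: 16.58
tool_pos: [0.4183, 0.0154, 0.055]
tool_rot: [0.139, 0.99, -0.0, 0.001]
ft_force: [-0.8, -0.7, 3.5]
opening: 0.205
grip_force: 42.9
time: 16.95
tool_pos: [0.4182, 0.0154, 0.0546]
tool_rot: [0.139, 0.99, -0.0, 0.0]
ft_force: [-0.8, -0.2, 6.3]
opening: 0.196
grip_force: 43.2
t 16.95 pos [0.4182 0.0154 0.0546] F [-0.8 -0.2  6.3] op 0.19624266222249248 43.16917061805725
[[-0.961  0.276  0.001]
 [ 0.276  0.961 -0.   ]
 [-0.001 -0.    -1.   ]]
top skillet 0.59 [ 0.5398 -0.0179  0.0392]
scene skillet 0.72 [0.6565 0.0849 0.0157]
[-0.25672679 -0.11989499 -0.09184205] [ 0.74502349  0.58489703 -1.00617774  2.22401972  0.76954463  0.73537295
  0.49290488]
```

```bash
python3 -m creep '{"fingers":[0,0],"xyz":[[0,0,-0.05],[0,0,-0.05]],"turn":[0,0]}';python3 -m creep '{"fingers":[0,0],"xyz":[[0,0,-0.04],[0,0,-0.04]],"turn":[0,0]}'
```

```text
time: 17.4
tool_pos: [0.4183, 0.0154, 0.055]
tool_rot: [0.139, 0.99, 0.0, 0.0]
ft_force: [1.8, -0.2, 2.8]
opening: 0.2
grip_force: 42.9
time: 17.65
tool_pos: [0.4181, 0.0154, 0.0552]
tool_rot: [0.139, 0.99, 0.0, 0.0]
ft_force: [2.6, -1.9, 0.4]
opening: 0.198
grip_force: 42.5
```

```bash
python3 -m creep '{"fingers":[0,0,0,0,0,0,0,0],"xyz":[[0.6,0.4,0],[1.4,1.2,0],[2.2,2.2,0],[2.9,3.3,0],[3.4,4.7,0],[3.95,6.1,0],[4.4,7.5,0],[4.8,9,0]],"turn":[0,0,0,0,0,0,0,0]}'; python3 - <<'E'
from h import *
st()
eyes.read_camera('top');find('top',['skillet','jar'])
go([.4181-.011,.0154+.156,.0552],73.9)
E
```

```text
time: 18.65
tool_pos: [0.3945, 0.1136, 0.0547]
tool_rot: [0.14, 0.99, -0.002, -0.001]
ft_force: [0.2, -5.5, 3.4]
opening: 0.199
grip_force: 43.4
t 18.65 pos [0.3945 0.1136 0.0547] F [ 0.2 -5.5  3.4] op 0.19913019197720888 43.38377237319946
[[-0.961  0.277 -0.003]
 [ 0.277  0.961 -0.004]
 [ 0.002 -0.005 -1.   ]]
top skillet 0.85 [0.5149 0.0722 0.0384]
top jar 0.71 [0.612 0.054 0.04 ]
shift cm [ 0.32  5.67 -0.02]
turn (tool z, down)  0.2 cur yaw 74.1
```

```bash
python3 -m creep '{"fingers":[0,0,0,0,0,0,0,0],"xyz":[[0.2,1.2,0],[0.3,2.4,0],[0.3,3.6,0],[0.4,4.6,0],[0.4,5.3,0],[0.5,5.6,0],[0.5,5.6,0],[0.5,5.6,0]],"turn":[0,0,0,0,0,0,0,0]}'; python3 - <<'E'
from h import *
st()
im=snap('top','t7.png');find('top',['skillet','jar','ring_free'])
im2=snap('scene','s7.png');find('scene',['skillet','jar','ring_free'])
a=cv2.resize(im[130:310,130:330,::-1],(400,360),interpolation=cv2.INTER_CUBIC);b=cv2.resize(im2[120:230,150:350,::-1],(400,220),interpolation=cv2.INTER_CUBIC);b=cv2.copyMakeBorder(b,0,140,0,0,0)
cv2.imwrite('pics/c7.png',np.hstack([a,b]))
E
```

```text
time: 19.8
tool_pos: [0.4061, 0.1685, 0.0548]
tool_rot: [0.14, 0.99, -0.002, -0.001]
ft_force: [-0.5, -5.5, 4.9]
opening: 0.197
grip_force: 43.2
t 19.8 pos [0.4061 0.1685 0.0548] F [-0.5 -5.5  4.9] op 0.19707653198301142 43.2289981842041
[[-0.961  0.277 -0.002]
 [ 0.277  0.961 -0.003]
 [ 0.001 -0.003 -1.   ]]
top skillet 0.94 [0.5322 0.1304 0.0388]
top jar 0.73 [0.611  0.0538 0.0442]
scene skillet 0.76 [0.5283 0.1311 0.045 ]
scene jar 0.6 [0.6147 0.0586 0.0379]
scene ring_free 0.27 [ 0.5298 -0.0235  0.0006]
```

View pics/c7.png

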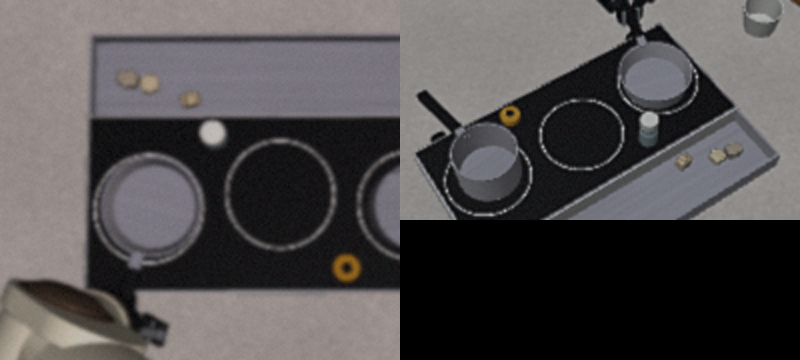

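The view shows the skillet nearly centred in the free ring, with the pan floor slightly right of the ring's centre and the jar untouched. I'll measure it more precisely.

```bash
cat > pan.py <<'E'
from rect import *
def floor(im,x,y,zf,s=1000):
    r=rect(im,zf,s=1000);g=cv2.GaussianBlur(cv2.cvtColor(r,cv2.COLOR_BGR2GRAY),(0,0),1.5)
    m=np.zeros(g.shape,np.uint8);cv2.circle(m,(int((.26-y)*s),int((.76-x)*s)),58,255,-1)
    t,_=cv2.threshold(g[m>0].reshape(-1,1),0,255,cv2.THRESH_OTSU)
    b=((g>t)&(m>0)).astype(np.uint8);b=cv2.morphologyEx(b,cv2.MORPH_OPEN,np.ones((13,13),np.uint8))
    c=max(cv2.findContours(b,0,2)[0],key=cv2.contourArea);(u,v),ax,_=cv2.fitEllipse(cv2.convexHull(c));return np.round([.76-v/s,.26-u/s,*np.array(ax)/2000],4)
def rim(im,x,y,z,R0):
    # best circle radius R0 maximizing gradient magnitude (radial)
    r=rect(im,z);g=cv2.GaussianBlur(cv2.cvtColor(r,cv2.COLOR_BGR2GRAY),(0,0),1.2).astype(np.float32)
    a=np.linspace(0,2*np.pi,360);best=(-1,)
    for dx in np.arange(-12,12.1,.5):
        for dy in np.arange(-12,12.1,.5):
            cu,cv_=(.26-y)*1000+dy,(.76-x)*1000+dx
            f=lambda R:cv2.remap(g,(cu+R*np.cos(a)).astype(np.float32)[None],(cv_+R*np.sin(a)).astype(np.float32)[None],1)[0]
            m=np.mean(np.clip(f(R0-2)-f(R0+2),-5,40))
            if m>best[0]:best=(m,x-dx/1000,y-dy/1000)
    return np.round(best,4)
E
python3 - <<'E'
from pan import *
im=cv2.imread('pics/t7.png');g=cv2.cvtColor(rect(im,.04),cv2.COLOR_BGR2GRAY)
print('rings',ringfit(g,.530,.136,rng=8),ringfit(g,.542,-.0245,rng=8))
print('floor',floor(im,.531,.131,.043),'rim',rim(im,.531,.131,.076,60))
i0=cv2.imread('pics/top4.png');print('start: floor',floor(i0,.542,-.02,.043),'rim',rim(i0,.542,-.02,.076,60))
print('saucepan start: rim',rim(i0,.521,-.179,.106,50), 'floor',floor(i0,.521,-.179,.043))
E
```

```text
rings (np.float32(49.1125), 0.528, 0.138, 66) (np.float32(49.4125), 0.543, -0.0245, 66)
floor [0.5324 0.1313 0.0485 0.0499] rim [21.3076  0.5195  0.1335]
start: floor [ 0.5448 -0.0209  0.0488  0.0501] rim [18.6838  0.5315 -0.019 ]
saucepan start: rim [24.2071  0.522  -0.179 ] floor [ 0.5214 -0.182   0.0432  0.0482]
```

```bash
python3 -m creep '{"fingers":[0,0,0,0],"xyz":[[0.1,0.25,-0.04],[0.15,0.5,-0.04],[0.15,0.5,-0.04],[0.15,0.5,-0.04]],"turn":[0,0,0,0]}'; python3 - <<'E'
from pan import *
st()
im=snap('top','t8.png')[:,:,::-1].copy();find('top',['skillet'])
print('floor',floor(im,.531,.136,.043))
g=cv2.cvtColor(rect(im,.04),cv2.COLOR_BGR2GRAY);print(ringfit(g,.530,.136,rng=8))
im2=snap('scene','s8.png')[:,:,::-1].copy();find('scene',['skillet'])
# ring in scene cam (start picture) vs now
g=cv2.cvtColor(rect(cv2.imread('pics/scene0.png'),.04,'scene'),cv2.COLOR_BGR2GRAY);print('scene ring0',ringfit(g,.530,.136,rng=10),ringfit(g,.542,-.0245,rng=10))
print('scene floor',floor(im2,.531,.136,.043) if 1 else 0)
E
```

```text
time: 20.7
tool_pos: [0.406, 0.174, 0.0551]
tool_rot: [0.14, 0.99, -0.001, -0.001]
ft_force: [0.5, -5.2, 1.9]
opening: 0.205
grip_force: 43.0
t 20.7 pos [0.406  0.174  0.0551] F [ 0.5 -5.2  1.9] op 0.20472989993376284 43.02420973777771
[[-0.961  0.277 -0.002]
 [ 0.277  0.961 -0.002]
 [ 0.001 -0.003 -1.   ]]
top skillet 0.93 [0.5267 0.1345 0.0378]
floor [0.5322 0.137  0.0487 0.0502]
(np.float32(48.05), 0.529, 0.137, 66)
scene skillet 0.85 [0.5291 0.1357 0.0437]
scene ring0 (np.float32(45.875), 0.53, 0.137, 66) (np.float32(34.620834), 0.542, -0.0235, 66)
scene floor [0.5059 0.1225 0.0273 0.0517]
```

The skillet is centred to within about 2 mm. I'll relax the lateral load, release, and rise.

```bash
python3 -m creep '{"fingers":[0,0,0.3,0.5,0.7,0.7,0.7,0.7],"xyz":[[-0.05,-0.12,0],[-0.05,-0.15,0],[-0.05,-0.15,0],[-0.05,-0.15,0],[-0.05,-0.15,0],[-0.05,-0.15,-4],[-0.05,-0.15,-9],[-0.05,-0.15,-10]],"turn":[0,0,0,0,0,0,0,0]}'; python3 - <<'E'
from pan import *
s=st();print(s['qpos'])
im=snap('top','t9.png')[:,:,::-1].copy();find('top',['skillet'])
print('floor',floor(im,.531,.136,.043))
find('scene',[]);eyes.read_camera('scene');find('scene',['skillet'])
go([.395,-.2,.165],99)
E
```

```text
time: 21.9
tool_pos: [0.4086, 0.1754, 0.1582]
tool_rot: [0.139, 0.99, 0.001, 0.002]
ft_force: [1.1, 0.5, 0.5]
opening: 0.703
grip_force: 0.0
t 21.9 pos [0.4086 0.1754 0.1582] F [1.1 0.5 0.5] op 0.7031773866232294 0.0
[[-0.961  0.275  0.005]
 [ 0.275  0.961  0.001]
 [-0.004  0.003 -1.   ]]
[ 0.54295915  0.45744904 -1.20595882  2.1024918   0.54055837  0.93508758
  0.32670206]
top skillet 0.81 [0.5306 0.1362 0.0381]
floor [0.5322 0.137  0.0488 0.05  ]
scene skillet 0.93 [0.5297 0.1387 0.0421]
shift cm [ -9.19 -36.23  -0.99]
turn (tool z, down)  -25.0 cur yaw 74.0
```

```bash
python3 -m creep '{"fingers":[0.7,0.7,0.7,0.7,0.7,0.7,0.7,0.7],"xyz":[[-1,-5,-1],[-2.5,-11,-1],[-4,-17,-1],[-5.5,-23,-1],[-7,-29,-1],[-8.5,-35,-1],[-9.2,-36.2,-1],[-9.2,-36.2,-1]],"turn":[-5,-12,-20,-25,-25,-25,-25,-25]}'; python3 - <<'E'
from h import *
s=st();print(s['qpos'])
T=wT();snap('wrist','w10.png');find('wrist',['saucepan'])
E
```

```text
time: 23.1
tool_pos: [0.3954, -0.1989, 0.1646]
tool_rot: [-0.078, 0.997, 0.001, -0.0]
ft_force: [0.4, 0.7, 0.3]
opening: 0.704
grip_force: 0.0
t 23.1 pos [ 0.3954 -0.1989  0.1646] F [0.4 0.7 0.3] op 0.7035341809532686 0.0
[[-0.988 -0.155 -0.001]
 [-0.155  0.988  0.003]
 [ 0.     0.003 -1.   ]]
[ 1.51949653  0.60018958 -1.39937991  2.09465076  0.69270877  1.05167651
  1.4906408 ]
wrist saucepan 0.96 [ 0.5205 -0.1807  0.0348]
```

View pics/w10.png

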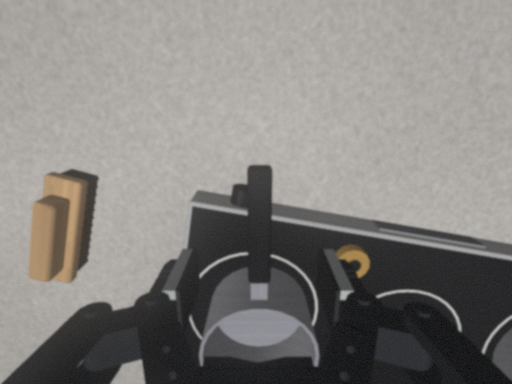

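The saucepan handle is straight between the fingers, with its tip at (260,167) and root at (260,282). The brush stands upright at left, and the weight is at (352,262), right of the handle.

```bash
python3 - <<'E'
from h import *
T=wT()
e=wray(T,260,168,.0965);b=wray(T,260,282,.0965);print(e,b)
d=(b-e)[:2];d/=np.linalg.norm(d);yaw=np.degrees(np.arctan2(d[1],d[0]));c=e[:2]+.160*d;g=e[:2]+.040*d
print('yaw',yaw,'centre',c,'grip',g);go([*g,.073],90+yaw)
E
```

```text
[ 0.36126562 -0.19931118  0.0965    ] [ 0.45275004 -0.18428508  0.0965    ]
yaw 9.327417300064443 centre [ 0.51915014 -0.17337901] grip [ 0.40073675 -0.19282814]
shift cm [-0.58  0.33  9.21]
turn (tool z, down)  -0.2 cur yaw 99.2
```

```bash
python3 -m creep '{"fingers":[0.7,0.7,0.7,0.7,0.7,0.4,0.1,0],"xyz":[[-0.5,0.1,0],[-0.5,0.1,4],[-0.5,0.1,7.5],[-0.5,0.1,9],[-0.5,0.1,9.1],[-0.5,0.1,9.1],[-0.5,0.1,9.1],[-0.5,0.1,9.1]],"turn":[0,0,0,0,0,0,0,0]}' 40;  python3 -m creep '{"fingers":[0,0,0],"xyz":[[0,0,0],[0,0,0],[0,0,0]],"turn":[0,0,0]}'; python3 - <<'E'
from pan import *
st()
im=snap('top','t11.png')[:,:,::-1].copy();find('top',['saucepan']);print('rim',rim(im,.521,-.179,.106,50),'floor',floor(im,.521,-.179,.043))
eyes.read_camera('scene');find('scene',['saucepan'])
E
```

```text
time: 24.2
tool_pos: [0.401, -0.1978, 0.0754]
tool_rot: [-0.078, 0.997, -0.0, 0.001]
ft_force: [-1.4, 0.1, 3.9]
opening: 0.199
grip_force: 42.8
time: 24.58
tool_pos: [0.4007, -0.1978, 0.0749]
tool_rot: [-0.078, 0.997, -0.0, 0.0]
ft_force: [-1.3, -0.4, 5.6]
opening: 0.203
grip_force: 43.1
t 24.575 pos [ 0.4007 -0.1978  0.0749] F [-1.3 -0.4  5.6] op 0.20298212277102498 43.14788281917572
[[-0.988 -0.156  0.   ]
 [-0.156  0.988 -0.001]
 [-0.    -0.001 -1.   ]]
top saucepan 0.71 [ 0.5192 -0.18    0.04  ]
rim [23.9166  0.5215 -0.179 ] floor [ 0.5216 -0.1819  0.043   0.0476]
scene saucepan 0.59 [ 0.5189 -0.177   0.0413]
```

```bash
python3 -m creep '{"fingers":[0,0],"xyz":[[0,0,-0.05],[0,0,-0.09]],"turn":[0,0]}';  python3 -m creep '{"fingers":[0,0,0,0,0,0,0,0],"xyz":[[-0.2,0.4,0],[-0.6,1.2,0],[-1,2.2,0],[-1.3,3.3,0],[-1.6,4.4,0],[-1.9,5.6,0],[-2.2,6.8,0],[-2.5,8,0]],"turn":[0,0,0,0,0,0,0,0]}'; python3 - <<'E'
from h import *
s=st();print(s['qpos'])
eyes.read_camera('top');find('top',['saucepan','weight'])
go([.4007+.0223,-.1978+.155,.0757],99)
E
```

```text
time: 25.02
tool_pos: [0.401, -0.1976, 0.0756]
tool_rot: [-0.079, 0.997, -0.0, 0.001]
ft_force: [0.8, -0.3, -0.2]
opening: 0.2
grip_force: 42.2
time: 26.02
tool_pos: [0.4126, -0.1136, 0.0755]
tool_rot: [-0.079, 0.997, -0.0, -0.0]
ft_force: [-0.5, -3.8, 2.9]
opening: 0.201
grip_force: 42.8
t 26.025 pos [ 0.4126 -0.1136  0.0755] F [-0.5 -3.8  2.9] op 0.20096617706730846 42.78577208518982
[[-0.988 -0.157 -0.   ]
 [-0.157  0.988 -0.   ]
 [ 0.    -0.    -1.   ]]
[ 1.17903912  0.67297882 -1.19916185  2.19049937  0.85488442  0.87858986
  1.16583621]
top saucepan 0.74 [0.528  0.1382 0.0386]
top weight 0.41 [ 0.4523 -0.0993  0.0408]
shift cm [-2.13  6.69 -0.01]
turn (tool z, down)  0.2 cur yaw 99.2
```

```bash
python3 -m creep '{"fingers":[0,0,0,0,0,0,0,0],"xyz":[[-0.4,1.2,0],[-0.8,2.4,0],[-1.2,3.6,0],[-1.6,4.8,0],[-1.9,5.8,0],[-2.1,6.6,0],[-2.1,6.7,0],[-2.1,6.7,0]],"turn":[0,0,0,0,0,0,0,0]}'; python3 - <<'E'
from pan import *
st()
im=snap('top','t12.png')[:,:,::-1].copy();find('top',['saucepan'],2);print('rim',rim(im,.542,-.025,.106,50),'floor',floor(im,.542,-.025,.043))
g=cv2.cvtColor(rect(im,.04),cv2.COLOR_BGR2GRAY);print(ringfit(g,.542,-.0245,rng=6))
im2=snap('scene','s12.png');find('scene',['saucepan'],2)
a=cv2.resize(im[160:290,170:330],(480,390),interpolation=cv2.INTER_CUBIC);b=cv2.resize(im2[130:230,190:290,::-1],(300,300),interpolation=cv2.INTER_CUBIC);b=cv2.copyMakeBorder(b,0,90,0,0,0)
cv2.imwrite('pics/c12.png',np.hstack([a,b]))
E
```

```text
time: 27.18
tool_pos: [0.4231, -0.044, 0.0756]
tool_rot: [-0.079, 0.997, 0.001, 0.0]
ft_force: [0.1, 1.6, 0.1]
opening: 0.205
grip_force: 42.5
t 27.175 pos [ 0.4231 -0.044   0.0756] F [0.1 1.6 0.1] op 0.20468294877172183 42.514910101890564
[[-0.987 -0.158  0.001]
 [-0.158  0.987  0.002]
 [-0.001  0.001 -1.   ]]
top saucepan 0.81 [ 0.5405 -0.0225  0.0429]
rim [ 2.94969e+01  5.43500e-01 -2.55000e-02] floor [ 0.5412 -0.0241  0.0462  0.0505]
(np.float32(49.366665), 0.543, -0.0245, 66)
scene saucepan 0.73 [ 0.5412 -0.0242  0.04  ]
scene saucepan 0.69 [0.6167 0.0581 0.0393]
```

View pics/c12.png

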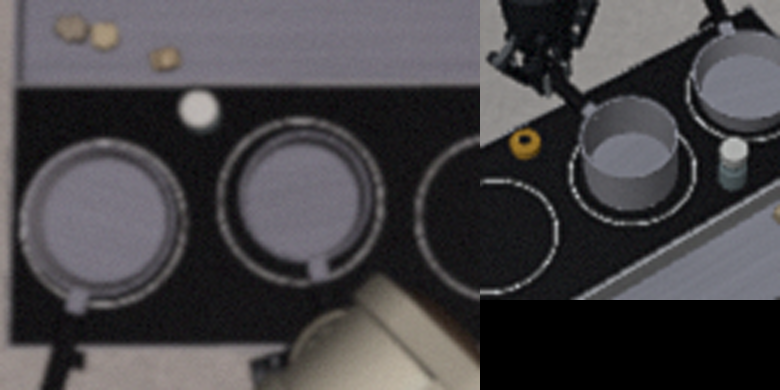

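The saucepan is centred in the middle ring and the skillet in the free ring. The jar and weight haven't moved. I'll release and retreat upward.

```bash
python3 -m creep '{"fingers":[0.3,0.5,0.7,0.7,0.7,0.7,0.7,0.7],"xyz":[[0,0,0],[0,0,0],[0,0,0],[0,0,-4],[0,0,-9],[0,0,-14],[0,0,-16],[0,0,-16]],"turn":[0,0,0,0,0,0,0,0]}'; python3 - <<'E'
from pan import *
st()
im=snap('top','t13.png')[:,:,::-1].copy();print('rim',rim(im,.542,-.025,.106,50),'floor',floor(im,.531,.136,.043))
for c in ['top','scene']:
    eyes.read_camera(c);find(c,['saucepan','skillet','jar','weight','cup','brush'])
E
```

```text
time: 28.38
tool_pos: [0.4238, -0.0457, 0.2366]
tool_rot: [-0.078, 0.997, -0.001, 0.001]
ft_force: [0.0, -0.3, -0.0]
opening: 0.701
grip_force: 0.0
t 28.375 pos [ 0.4238 -0.0457  0.2366] F [ 0.  -0.3 -0. ] op 0.7009825707148686 0.0
[[-0.988 -0.155  0.002]
 [-0.155  0.988 -0.003]
 [-0.002 -0.003 -1.   ]]
rim [ 2.94844e+01  5.43500e-01 -2.55000e-02] floor [0.5323 0.1371 0.0489 0.0503]
top saucepan 0.81 [ 0.543  -0.0234  0.0428]
top skillet 0.94 [0.5295 0.1366 0.0405]
top jar 0.43 [0.6095 0.0574 0.0417]
top weight 0.66 [ 0.4537 -0.1005  0.0395]
top cup 0.94 [ 5.142e-01  3.791e-01 -4.000e-04]
top brush 0.77 [ 0.4638 -0.3809  0.0015]
scene saucepan 0.82 [ 0.5429 -0.0249  0.0397]
scene skillet 0.65 [0.5295 0.1397 0.0437]
scene weight 0.59 [ 0.4486 -0.0993  0.0426]
scene cup 0.7 [0.5137 0.3788 0.003 ]
scene brush 0.76 [ 0.4647 -0.3813  0.0005]
```

```bash
python3 -c "
from workcell import bot
print(bot.sign_off())"
```

```text
the job is handed in; nothing more can be done
None
```

I handed the job in at about 29 s: the three stones are in the tray, the brush stands on its bristles on the bench, the skillet and saucepan are centred in their new rings to about 2 mm, and the jar, weight and cup are where they were.

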